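# Swing the magnifier lamp over the orange tray and set its dimmer

## Task

Swing the magnifier lamp's arm round so that its lens stands centred over the small orange tray of black clips as well as its reach allows, and slide the dimmer's black grip so that its white line lies in the green band. Leave both trays and the other things on the bench where they are, and let go of everything.

Things in the scene. Friction and masses are not known exactly. Their poses are not given: they have to be found in the camera images.
- lamp_arm (a joint): Swing angle of the magnifier lamp's arm about its upright post, rad. 0: the arm points along the -x axis of body lamp; positive turns counter-clockwise seen from above. Range -1.3 to 1.3. The joint is stiff enough (about 0.45 N m, 2 N at the head) to stay where it is left; it has no lock.
- lamp: The lamp's fixed foot: a grey disc, 150 mm across and 22 mm high, with a thin steel post up to the swinging arm. Origin at the centre of its underside, on the bench.
- lamp_hinge (a point): Point on the vertical swing axis of the lamp arm, at the height of the arm (235 mm above the bench).
- lens_center (a point): Centre of the round glass lens in the lamp's head, 280 mm from the swing axis and 235 mm above the bench. The head is a white ring, 140 mm in outer diameter and 30 mm thick (220 to 250 mm above the bench); from it a 16 mm round tube at the same height runs to the post. Nothing of the lamp is higher than 260 mm. The head can be pushed by its rim.
- orange_tray: Orange open tray, 140 x 120 x 30 mm, holding black plastic clips; loose, about 0.4 kg. Origin at the centre of its underside, on the bench. It stands under the path of the lens, to one side of the lamp's middle position (its centre within about 25 mm of the circle of the lens).
- grey_tray: Grey tray of the same size and contents on the other side; not the one to be lit.
- dimmer (a joint): Position of the dimmer's black sliding grip, m: 0 to 0.11, growing along the +x axis of body dimmer_box, which points away from the robot. The green band's middle is at 0.075. About 1.5 N moves it and it stays where it is left; no spring.
- dimmer_box: Fixed grey dimmer box at the robot's right, 200 (x) x 70 (y) x 40 mm high; the slot runs along its x axis. Origin at the centre of its underside.
- dimmer_grip (a point): Centre of the top of the dimmer's black grip, which is 20 mm long along the slot, 34 mm wide and 26 mm high above the box (42 to 68 mm above the bench), with a white line across its middle.
- dimmer_mark (a point): Where the centre of the top of the grip is when its white line lies on the middle of the green band (the band runs across the box and is 16 mm wide along the slot).
- tape_roll: Bystander: roll of tan packing tape lying flat, 90 mm across, 25 mm high; origin at the centre of its underside.
- glue_bottle: Bystander: small white bottle with a red cap, 44 mm across, 110 mm high; origin at the centre of its underside.
- screwdriver: Bystander: yellow-handled screwdriver lying flat on the bench at the left; origin under its middle.
- pen_cup: Bystander: blue plastic cup, 70 mm across, 90 mm high; origin at the centre of its underside.
Things that resemble listed ones, but are neither listed nor needed, are in the scene too. Of the things like the orange_tray, leave any that is pink, purple or turquoise; of the rest the larger one is meant.

How it is judged (in metres and radians):
At the end, for the whole second after the job is handed in: The lens's centre is within 35 mm, seen from above, of the orange tray's centre and the arm is at rest; the dimmer grip's white line is in the green band (within 8 mm of its middle); both trays are within 25 mm of where they stood (horizontal distance between lens_center and orange_tray below 0.035 m and velocity of joint lamp_arm between -0.02 and 0.02 rad/s and distance between dimmer_grip and dimmer_mark below 0.008 m and distance of each of orange_tray, grey_tray from where it was at the start of the episode below 0.025 m); the robot touches nothing.
It fails at once if a tray was moved by more than 25 mm (distance of any of orange_tray, grey_tray from where it was at the start of the episode above 0.025 m).
It fails at once if another thing on the bench was moved by more than 25 mm (distance of any of tape_roll, glue_bottle, screwdriver, pen_cup from where it was at the start of the episode above 0.025 m).
It fails at once if a tray, the bottle or the cup was tipped (angle between any of orange_tray, grey_tray, glue_bottle, pen_cup's own z axis and vertical above 0.5 rad).
It also fails if it takes over 51 s, if anything falls off the work surface, if the arm or the gripper's body presses on something with over 40 N, if the wrist force passes 120 N, or if a joint passes its speed limit or range.

## Robot

A 7-joint arm with a two-finger parallel gripper is mounted at the origin on the work surface. World frame = base frame: x ahead of the robot, y to its left, z up, the work surface at z = 0. Lengths are in m, angles in degrees, forces in N, time in s.
With the tool pointing down it reaches from about 0.425 to 0.825 m from the base axis. Payload 3.6 kg.
Tool frame: the origin (TCP) lies midway between the tips of the shut fingers; the grasp point (between the pads) lies 19 mm behind it; z points along the fingers, y is the line along which they close (so a half turn about z gives the same grasp; the last joint's range is limited). The gripper opens to 93 mm and grips with 3 to 60 N. Pads are 15 mm wide; open, the fingers measure 128 mm over their backs; the gripper's body (75 mm by 188 mm) begins 65 mm behind the grasp point.
Start: joints at [-1.518, 35.231, -0.722, 81.555, 0.464, 63.22, -2.315], TCP at [0.65, 0, 0.219] pointing down, gripper open.
Joint ranges: [-178.69, 178.69], [-17.37, 117.87], [-77.05, 75.6], [15.02, 138.74], [-78.02, 258.01], [0.78, 113.62], [-162.83, 162.83]. Speed limits (degrees/s): [159.86, 159.86, 180, 180, 180, 180, 180].

## Interface

Orientations are given as [roll, pitch, yaw] about the fixed x, y, z axes, in that order (R = Rz(yaw) Ry(pitch) Rx(roll)).
In Python, from rig import state, capture, sign_off gives the robot as it stands.
- The arm moves only by the shell command python3 -m pendant 'ROWS' [FORCE]. ROWS is JSON, a list of rows, each a list of 7 numbers: the shift along the world's x, y, z in mm, then the turn, a rotation vector about the world's x, y, z in rad, then the finger opening in mm, from 0 to 93. A call has 1 to 10 rows; each row shifts and turns the commanded pose from where the row before left it; what a row does not reach is not made up. A row lasts 1/10 s, in which the tool goes at most 50 mm and 8.59 degrees, less where a joint would pass 70% of its speed; a pose out of reach is approached as far as the arm can. A call is refused whole if a number of a shift passes 50 or a number of a turn 0.15, either way. A call with a gripper value outside its range is refused whole. The fingers move at their own pace and stop on an object; FORCE is the grip in N (left out, the last holds). Time passes only in rows, so rows that do not move let the fingers close. It gives the time, the measured TCP pose, the force, the opening and the grip force at its end, in the units of the state.
- state(): the state, without advancing time (a new reading comes with each control period).
- capture(name): name is "scene" or "side" or "wrist"; returns a dict with "pixels" (400x640x3 uint8, red, green, blue), "depth" (400x640 float32, m along the optical axis (not along the pixel's ray), 0 where there is no reading), "vertical_fov" (degrees; the focal length in pixels is half the picture's height over the tangent of half this angle, whatever the lens; pixels are square), "cx", "cy" (the principal point, pixels), "extrinsics" (4x4, takes a point from world to camera coordinates); the wrist camera has in their place "hand_eye" (4x4, takes a point from camera to tool coordinates, whose origin is the TCP and whose axes are the flange's). Camera axes: x right, y up, looking along -z (the intrinsics and any distortion apply to the point x, -y, -z); pixel columns grow to the right and rows downward; lengths in m; the calibration is good to about 2 mm. The wrist camera is an equidistant fisheye: a pixel r from the principal point sees the ray r / f radians off the axis. A picture is of the moment at which its call begins: read the wrist's pose just before it.
- sign_off(): hands the job in; it is judged then, once.
The state is a dict: "clock": time; "joint_pos": joint angles; "qvel": joint speeds; "joint_torque": joint torques, N m; "eef_pos": TCP position; "tcp_rot": TCP orientation; "force": force on the tool from outside, world axes, zero at the start; "wrist_torque": the same for the moment, N m; "opening": opening from 0.0 (shut) to 1.0 (fully open); "finger_force": force on a finger pad.
Only numpy, scipy, OpenCV 4.12 (cv2) and the standard library are available. Lean on these libraries where they do the work, as an engineer would, in place of code of your own. Each camera call takes 0.05 s, during which the arm holds its last target. There are 200 camera calls.

## Working session

There is one attempt and no reset: what is moved stays moved. The work goes in short steps, Python scripts to look and compute and a shell command to move; the robot and the scene stay as the last step left them, time stands still between calls to the robot, and variables do not carry over. Pictures are saved under pics/ and viewed, at most 10 in all, crops included, and the job is handed in when it is done.

```bash
mkdir -p pics; cat > h.py <<'E'
import numpy as np, cv2
from rig import state, capture
def snap(name,fn):
    c=capture(name); cv2.imwrite('pics/'+fn+'.png',cv2.cvtColor(c['pixels'],cv2.COLOR_RGB2BGR)); np.savez('pics/'+fn+'.npz',**{k:v for k,v in c.items()}); return c
def load(fn): return np.load('pics/'+fn+'.npz')
def f(c): return 200/np.tan(np.radians(float(c['vertical_fov']))/2)
def P(c,u,v,z=None):
    "world point from depth, or on plane z"
    F=f(c); M=np.linalg.inv(c['extrinsics']); d=np.array([(u-c['cx'])/F,-(v-c['cy'])/F,-1.])
    o=M[:3,3]; r=M[:3,:3]@d
    if z is None: t=c['depth'][int(v),int(u)]
    else: t=(z-o[2])/r[2]
    return o+t*r
E
python3 - <<'E'
from h import *
for n in('scene','side'):
    c=snap(n,n+'0'); print({k:(v if np.size(v)<20 else '') for k,v in c.items()})
E
```

```text
{'pixels': '', 'depth': '', 'vertical_fov': 44.6932911961786, 'cx': 311.4684227598389, 'cy': 206.6112049514458, 'extrinsics': array([[-0.8847597 ,  0.46599232,  0.00717083,  0.44893428],
       [-0.3034091 , -0.5876127 ,  0.75010281,  0.06083915],
       [ 0.35375582,  0.66148504,  0.66128235, -1.7858524 ],
       [ 0.        ,  0.        ,  0.        ,  1.        ]])}
{'pixels': '', 'depth': '', 'vertical_fov': 54.871528121744234, 'cx': 318.9702605451051, 'cy': 200.38503555147557, 'extrinsics': array([[ 0.90716984, -0.42073224, -0.00522108, -0.46286747],
       [ 0.30433609,  0.6475304 ,  0.69863003, -0.29378459],
       [-0.29055537, -0.63536506,  0.71546406, -1.18007926],
       [ 0.        ,  0.        ,  0.        ,  1.        ]])}
```

View pics/scene0.png

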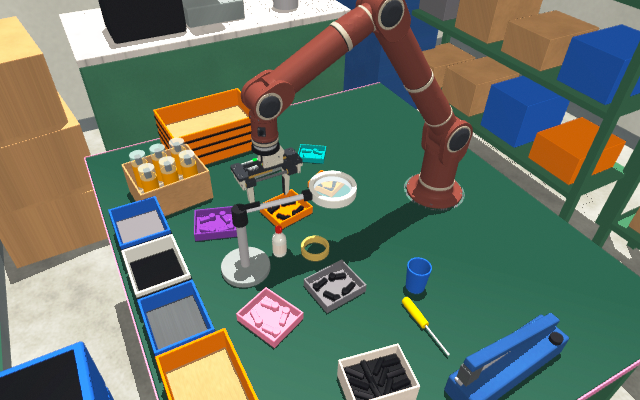

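View pics/side0.png

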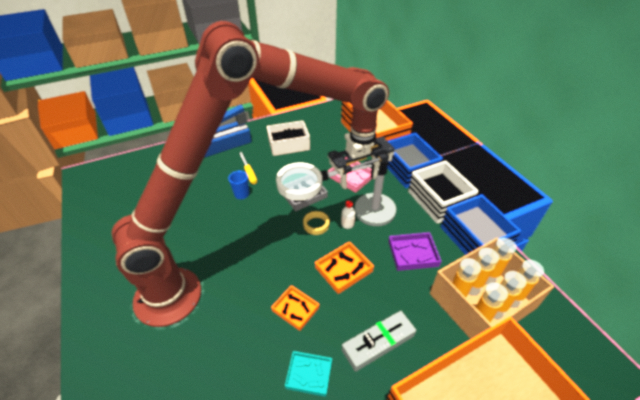

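Scene: the lamp foot is near (245,265), the lens near (332,189) and an orange tray near (287,210). Side: the large orange tray is at about (345,267) with a smaller orange decoy at (295,307). The dimmer grip is near (368,342) and the green band near (387,330). I'll enlarge the side view next.

```bash
python3 - <<'E'
from h import *
i=cv2.imread('pics/side0.png')[160:380,260:460]
cv2.imwrite('pics/crop1.png',cv2.resize(i,None,fx=2.7,fy=2.7,interpolation=cv2.INTER_CUBIC))
c=load('side0'); s=load('scene0')
for n,u,v in[('foot',376,212),('post',379,180),('lensglass',299,182),('tray',345,267),('grip',368,342),('green',387,330),('bottle',348,208),('tape',328,222),('greyt',318,203),('small',295,307),('purple',414,250)]: print(n,P(c,u,v).round(3))
for n,u,v in[('foot',262,265),('lens',332,189),('hub',240,209),('greytray',335,286),('bottlecap',279,230),('cup',419,265),('tapetop',315,238)]: print('S',n,P(s,u,v).round(3))
# orange tray mask by depth+colour
p=c['pixels'];hsv=cv2.cvtColor(p,cv2.COLOR_RGB2HSV)
m=cv2.inRange(hsv,(8,150,120),(22,255,255))
n,l,st,ce=cv2.connectedComponentsWithStats(m)
for k in range(1,n):
    if st[k,4]>80 and 260<ce[k,0]<400 and 200<ce[k,1]<340:
        v,u=np.where(l==k); X=np.array([P(c,a,b) for a,b in zip(u,v)]); T=X[(X[:,2]>.02)&(X[:,2]<.045)]
        r=cv2.minAreaRect((T[:,:2]*1000).astype(np.float32)); print(st[k],ce[k],r,T[:,2].max())
# lens ring from both: points at z 0.24-0.256 
for q in(c,s):
    v,u=np.mgrid[0:400,0:640]; F=f(q); M=np.linalg.inv(q['extrinsics']); d=q['depth']
    W=np.stack([(u-q['cx'])/F*d,-(v-q['cy'])/F*d,-d],-1)@M[:3,:3].T+M[:3,3]
    k=(abs(W[...,2]-.25)<.006)&(d>0)&(q['pixels'].min(-1)>150)&(abs(W[...,0]-.7)<.4)&(abs(W[...,1])<.4)
    Q=W[k]; print(len(Q), np.median(Q,0), cv2.minEnclosingCircle((Q[:,:2]*1000).astype(np.float32)))
    k=(W[...,2]>.01)&(W[...,2]<.03)&(abs(W[...,0]-.85)<.25)&(abs(W[...,1])<.2)&(d>0)&(hsv[...,1]<60 if q is c else cv2.cvtColor(q['pixels'],cv2.COLOR_RGB2HSV)[...,1]<60)
    n,l,st,ce=cv2.connectedComponentsWithStats(k.astype(np.uint8))
    for j in range(1,n):
        if st[j,4]>150: Q=W[l==j]; print(st[j],cv2.minEnclosingCircle((Q[:,:2]*1000).astype(np.float32)))
E
```

```text
foot [0.745 0.016 0.021]
post [0.745 0.025 0.17 ]
lensglass [0.473 0.063 0.237]
tray [ 0.539 -0.139  0.006]
grip [ 0.461 -0.41   0.072]
green [ 0.534 -0.392  0.043]
bottle [0.627 0.018 0.094]
tape [ 0.576  0.064 -0.002]
greyt [0.582 0.163 0.002]
small [ 0.338 -0.201  0.006]
purple [ 0.782 -0.174  0.003]
S foot [0.713 0.068 0.025]
S lens [0.479 0.071 0.237]
S hub [0.753 0.043 0.249]
S greytray [0.55  0.229 0.009]
S bottlecap [0.637 0.034 0.109]
S cup [0.315 0.311 0.062]
S tapetop [0.514 0.037 0.021]
[304 212  25  22 225] [314.23111111 220.83555556] ((525.0245361328125, 77.19627380371094), (90.550048828125, 71.31266021728516), 21.46523666381836) 0.029432799106980267
[ 315  242   59   52 1289] [343.96121024 266.35841738] ((530.90869140625, -139.52252197265625), (142.79200744628906, 124.69986724853516), 11.364986419677734) 0.03688668039368115
[271 285  49  45 952] [294.91596639 306.6407563 ] ((335.25506591796875, -205.0645294189453), (91.2110366821289, 106.94894409179688), 28.485261917114258) 0.02875739446804748
490 [0.47377191 0.05685471 0.25013729] ((557.4902954101562, 40.13825607299805), 154.7332305908203)
[354 193  42  32 913] ((751.8226318359375, 37.920284271240234), 77.02891540527344)
553 [0.48982692 0.0690183  0.24926396] ((562.9633178710938, 53.23146438598633), 155.22247314453125)
[ 221  247   49   40 1350] ((755.65478515625, 39.88120651245117), 77.46875)
```

View pics/crop1.png

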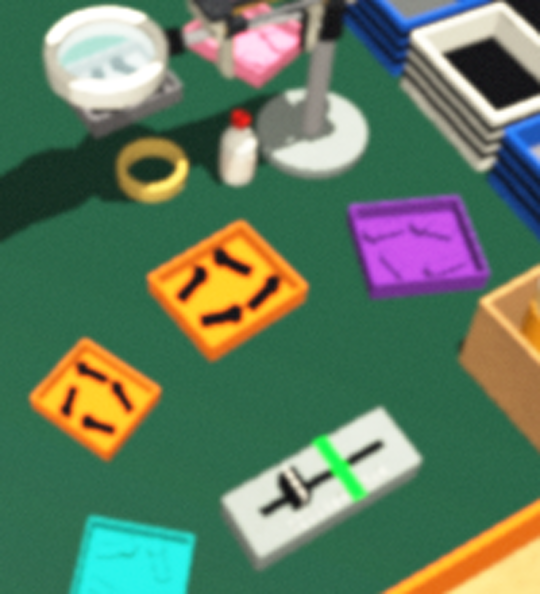

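```bash
python3 - <<'E'
from h import *
s=state(); print(s['eef_pos'],s['tcp_rot'],s['force'],s['opening'],s['clock'])
q=load('side0');c=load('scene0')
# lens ring circle, dimmer fit
for q in(q,c):
    v,u=np.mgrid[0:400,0:640]; F=f(q); M=np.linalg.inv(q['extrinsics']); d=q['depth']
    W=np.stack([(u-q['cx'])/F*d,-(v-q['cy'])/F*d,-d],-1)@M[:3,:3].T+M[:3,3]
    k=(W[...,2]>.215)&(W[...,2]<.258)&(d>0)&(abs(W[...,0]-.45)<.12)&(abs(W[...,1]-.07)<.12)
    Q=W[k]; a=Q[Q[:,0]<.53]; print('ring',cv2.minEnclosingCircle((a[:,:2]*1000).astype(np.float32)))
    k=(W[...,2]>.033)&(W[...,2]<.05)&(d>0)&(abs(W[...,0]-.5)<.15)&(abs(W[...,1]+.4)<.08)
    if k.sum()>50: print('box',cv2.minAreaRect((W[k][:,:2]*1000).astype(np.float32)))
    k=(W[...,2]>.055)&(W[...,2]<.08)&(d>0)&(abs(W[...,0]-.5)<.15)&(abs(W[...,1]+.4)<.08)
    if k.sum()>5: print('grip',k.sum(),W[k].mean(0),W[k].min(0),W[k].max(0))
    p=q['pixels'].astype(int); k=(p[...,1]>200)&(p[...,0]<100)&(p[...,2]<120)&(abs(W[...,1]+.4)<.1)
    if k.sum()>5: print('green',cv2.minAreaRect((W[k][:,:2]*1000).astype(np.float32)),W[k].mean(0))
E
```

```text
[ 6.49297786e-01 -9.32977813e-06  2.17620883e-01] [-1.79870482e+02  3.37291091e-03  9.00039974e+01] [-0.41148377 -0.04363552  0.17160564] 0.9980204556831251 0.1
ring ((473.61712646484375, 69.53541564941406), 72.34587860107422)
box ((504.4235534667969, -398.02301025390625), (200.28993225097656, 71.82283782958984), 5.001502513885498)
grip 120 [ 0.46637982 -0.4028246   0.06692012] [ 0.4568829  -0.41877421  0.05511504] [ 0.47837147 -0.38339821  0.07293228]
green ((526.813232421875, -386.30780029296875), (88.4643325805664, 26.103679656982422), 81.75267028808594) [ 0.52645415 -0.3959006   0.04091773]
ring ((478.884033203125, 69.62398529052734), 71.89195251464844)
green ((524.1171264648438, -455.6779479980469), (84.02473449707031, 15.357129096984863), 80.1674575805664) [ 0.5277637  -0.43297611  0.03694519]
```

```bash
python3 -m pendant '[[0,0,28,0,0,0,0],[0,0,28,0,0,0,0],[0,0,28,0,0,0,0],[0,0,0,0,0,0,0],[-17.5,27.5,0,0,0,0,0],[-17.5,27.5,0,0,0,0,0],[-17.5,27.5,0,0,0,0,0],[-17.5,27.5,0,0,0,0,0],[0,0,0,0,0,0,0],[0,0,0,0,0,0,0]]'
python3 -m pendant '[[0,0,-22,0,0,0,0],[0,0,-22,0,0,0,0],[0,0,-22,0,0,0,0],[0,0,-22,0,0,0,0],[0,0,0,0,0,0,0],[0,0,0,0,0,0,0]]'
```

```text
clock: 1.1
eef_pos: [0.5792, 0.1104, 0.3016]
tcp_rot: [-179.9, 0.0, 90.1]
force: [0.8, -1.3, -0.2]
opening: 0.187
finger_force: 0.0
clock: 1.7
eef_pos: [0.5804, 0.1086, 0.2143]
tcp_rot: [-180.0, 0.1, 89.9]
force: [0.5, -0.1, -0.7]
opening: 0.006
finger_force: 0.0
```

```bash
python3 -m pendant '[[0,-10,0,0,0,0,0],[0,-10,0,0,0,0,0],[0,-10,0,0,0,0,0],[0,-10,0,0,0,0,0],[0,-10,0,0,0,0,0],[0,-10,0,0,0,0,0],[0,-10,0,0,0,0,0],[2,-10,0,0,0,0,0],[2,-10,0,0,0,0,0],[2,-10,0,0,0,0,0]]'
python3 -m pendant '[[3,-8,0,0,0,0,0],[3,-8,0,0,0,0,0],[3,-8,0,0,0,0,0],[3,-6,0,0,0,0,0],[2,-5,0,0,0,0,0],[0,0,0,0,0,0,0],[0,0,0,0,0,0,0]]'
cat > lens.py <<'E'
from h import *
import sys
for n in('side','scene'):
    q=snap(n,n+sys.argv[1])
    v,u=np.mgrid[0:400,0:640]; F=f(q); M=np.linalg.inv(q['extrinsics']); d=q['depth']
    W=np.stack([(u-q['cx'])/F*d,-(v-q['cy'])/F*d,-d],-1)@M[:3,:3].T+M[:3,3]
    k=(W[...,2]>.215)&(W[...,2]<.258)&(d>0)&(np.hypot(W[...,0]-.754,W[...,1]-.039)>.228)&(np.hypot(W[...,0]-.754,W[...,1]-.039)<.37)&(W[...,0]<.68)
    k=cv2.morphologyEx(k.astype(np.uint8),cv2.MORPH_OPEN,np.ones((3,3),np.uint8))>0
    a=W[k]; print('ring',k.sum(),cv2.minEnclosingCircle((a[:,:2]*1000).astype(np.float32)),state()['force'])
E
python3 lens.py 1
```

```text
clock: 2.7
eef_pos: [0.5852, 0.0093, 0.2143]
tcp_rot: [-179.9, -0.0, 90.0]
force: [-2.3, 2.7, 1.9]
opening: 0.003
finger_force: 2.1
clock: 3.4
eef_pos: [0.6017, -0.0261, 0.2151]
tcp_rot: [179.8, 0.1, 90.0]
force: [1.0, 0.2, 0.5]
opening: 0.005
finger_force: 0.0
ring 1606 ((510.7820739746094, -103.40310668945312), 71.84748840332031) [ 0.02486718 -0.0440825  -0.16582253]
ring 327 ((501.0853576660156, -72.62284088134766), 50.315040588378906) [-1.25902512 -0.60605197 -1.11756133]
```

View pics/scene1.png

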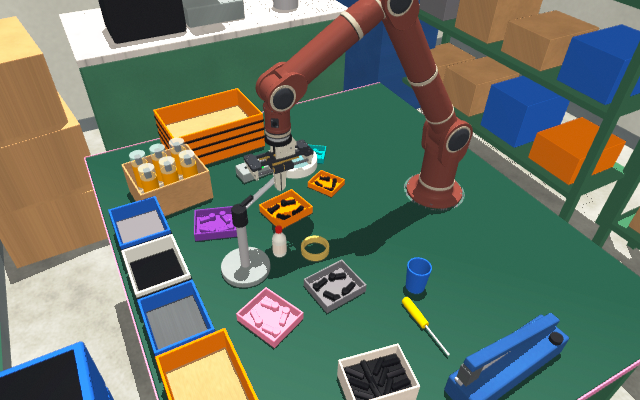

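Pushed by the gripper, the lens is now at about (0.511, -0.103) m, as seen in the side camera. It needs roughly another 8°, so I keep pushing.

```bash
python3 -m pendant '[[1,-4,0,0,0,0,0],[1,-4,0,0,0,0,0],[1,-4,0,0,0,0,0],[1,-4,0,0,0,0,0],[2,-4,0,0,0,0,0],[2,-3,0,0,0,0,0],[0,0,0,0,0,0,0],[0,0,0,0,0,0,0]]'
python3 lens.py 2
```

```text
clock: 4.3
eef_pos: [0.6078, -0.0498, 0.2145]
tcp_rot: [-180.0, 0.1, 89.9]
force: [-0.3, 0.8, 0.1]
opening: 0.01
finger_force: 0.3
ring 1661 ((533.5135498046875, -137.30810546875), 71.21685028076172) [ 0.34933277  1.03683231 -0.03754351]
ring 214 ((523.3828125, -102.45460510253906), 45.769405364990234) [0.64163727 0.46551223 0.16684975]
```

```bash
python3 -m pendant '[[-5,8,0,0,0,0,0],[-8,14,0,0,0,0,0],[0,0,0,0,0,0,0],[0,0,22,0,0,0,0],[0,0,22,0,0,0,0],[0,0,22,0,0,0,0],[0,0,22,0,0,0,0],[0,0,4,0,0,0,0],[0,0,0,0,0,0,0]]'
python3 -m pendant '[[-12.5,-37.5,0,0,0,0,0],[-12.5,-37.5,0,0,0,0,0],[-12.5,-37.5,0,0,0,0,0],[-12.5,-37.5,0,0,0,0,0],[-12.5,-37.5,0,0,0,0,0],[-12.5,-37.5,0,0,0,0,0],[-12.5,-37.5,0,0,0,0,60],[-12.5,-37.5,0,0,0,0.087,60],[-12.5,-37.5,0,0,0,0,60],[-12.5,-37.5,0,0,0,0,60]]'
python3 -m pendant '[[0,0,0,0,0,0,60],[0,0,0,0,0,0,60],[0,0,0,0,0,0,60]]'
```

```text
clock: 5.3
eef_pos: [0.5951, -0.0258, 0.307]
tcp_rot: [179.9, 0.0, 90.0]
force: [0.1, 0.5, -0.1]
opening: 0.005
finger_force: 0.0
clock: 6.3
eef_pos: [0.4687, -0.4018, 0.3047]
tcp_rot: [-179.9, -0.1, 95.0]
force: [1.0, 0.2, 0.2]
opening: 0.304
finger_force: 0.0
clock: 6.6
eef_pos: [0.4707, -0.3991, 0.3055]
tcp_rot: [-180.0, -0.1, 95.1]
force: [1.0, 0.8, -0.3]
opening: 0.557
finger_force: 0.0
```

```bash
python3 -m pendant '[[-3,-3,-25,0,0,0,60],[0,0,-25,0,0,0,60],[0,0,-25,0,0,0,60],[0,0,-25,0,0,0,60],[0,0,-25,0,0,0,60],[0,0,-25,0,0,0,60],[0,0,-25,0,0,0,60],[0,0,-25,0,0,0,60],[0,0,-25,0,0,0,60],[0,0,-25,0,0,0,60]]'
python3 -m pendant '[[0,0,-5,0,0,0,60],[0,0,0,0,0,0,60],[0,0,0,0,0,0,10],[0,0,0,0,0,0,10],[0,0,0,0,0,0,10],[0,0,0,0,0,0,10],[0,0,0,0,0,0,10],[0,0,0,0,0,0,10]]' 8
python3 -c "
from h import *
snap('side','side3'); cv2.imwrite('pics/crop3.png',cv2.resize(cv2.imread('pics/side3.png')[230:390,280:480],None,fx=3.5,fy=3.5,interpolation=2))"
```

```text
clock: 7.6
eef_pos: [0.4684, -0.4016, 0.0557]
tcp_rot: [180.0, -0.1, 95.2]
force: [0.3, 0.2, -0.6]
opening: 0.648
finger_force: 0.0
clock: 8.4
eef_pos: [0.4677, -0.4041, 0.0521]
tcp_rot: [179.9, 0.0, 95.0]
force: [0.6, 0.6, 2.1]
opening: 0.219
finger_force: 8.0
```

View pics/crop3.png

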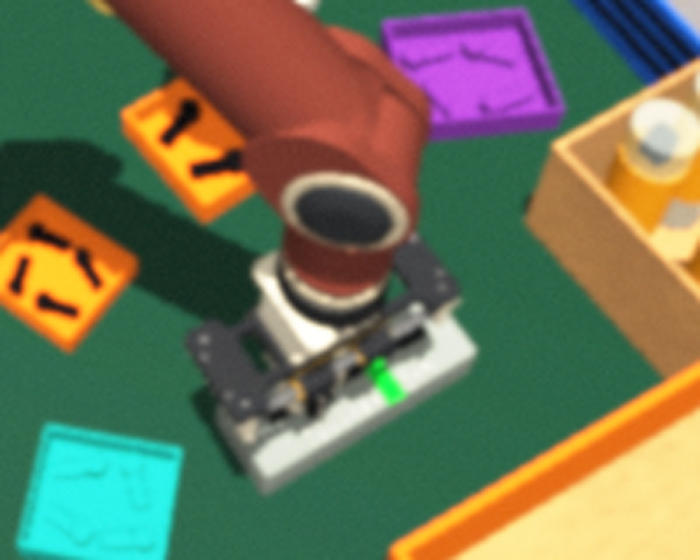

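The gripper holds the grip at a 20 mm opening. In the crop the green band shows at about (387,382). I slide it 58 mm along the slot.

```bash
python3 -m pendant '[[8,0.7,0,0,0,0,10],[8,0.7,0,0,0,0,10],[8,0.7,0,0,0,0,10],[8,0.7,0,0,0,0,10],[8,0.7,0,0,0,0,10],[8,0.7,0,0,0,0,10],[6,0.5,0,0,0,0,10],[4,0.3,0,0,0,0,10],[0,0,0,0,0,0,10],[0,0,0,0,0,0,10]]'
python3 -m pendant '[[0,0,0,0,0,0,50],[0,0,0,0,0,0,50],[0,0,0,0,0,0,50],[0,0,0,0,0,0,50],[0,0,20,0,0,0,50],[0,0,25,0,0,0,50],[0,0,25,0,0,0,50],[0,0,30,0,0,0,50],[0,0,30,0,0,0,50],[0,0,30,0,0,0,50]]'
python3 -m pendant '[[0,0,30,0,0,0,50],[0,0,30,0,0,0,50],[0,0,25,0,0,0,50],[-20,-30,0,0,0,0,50],[-20,-30,0,0,0,0,50],[-20,-30,0,0,0,0,50],[-20,-30,0,0,0,0,50],[0,-20,0,0,0,0,50],[0,0,0,0,0,0,50],[0,0,0,0,0,0,50]]'
python3 lens.py 4
python3 -c "
import cv2
cv2.imwrite('pics/crop4.png',cv2.resize(cv2.imread('pics/side4.png')[160:380,270:470],None,fx=2.7,fy=2.7,interpolation=2))"
```

```text
clock: 9.45
eef_pos: [0.5269, -0.3992, 0.052]
tcp_rot: [179.8, 0.1, 95.0]
force: [1.7, -0.5, 3.3]
opening: 0.215
finger_force: 8.0
clock: 10.45
eef_pos: [0.5246, -0.3988, 0.2126]
tcp_rot: [-180.0, -0.0, 95.0]
force: [-0.3, 0.1, -0.6]
opening: 0.538
finger_force: 0.0
clock: 11.45
eef_pos: [0.4452, -0.5382, 0.2959]
tcp_rot: [180.0, -0.1, 95.0]
force: [-0.2, 0.1, -0.3]
opening: 0.538
finger_force: 0.0
ring 72 ((480.9867858886719, -175.05075073242188), 24.284652709960938) [-0.10832218  0.56859627  0.09106036]
ring 973 ((534.9173583984375, -135.66981506347656), 72.3365249633789) [-0.38939331  0.09564383  0.43317668]
```

View pics/crop4.png

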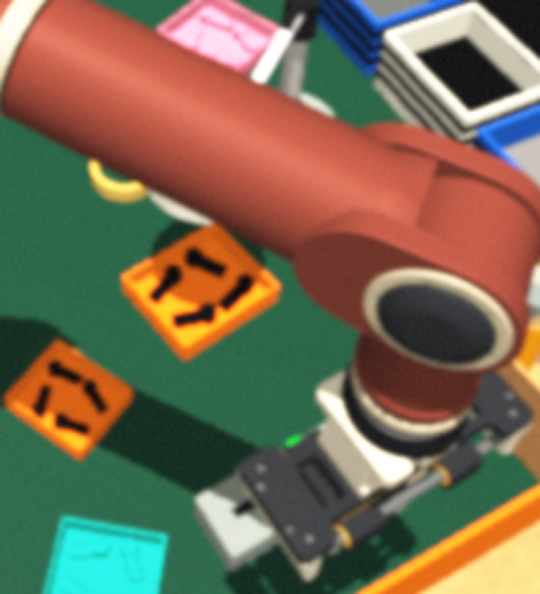

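The arm hides the dimmer in this view. The lens is at (0.535, -0.136) and the tray hasn't moved. I move the hand away and look again.

```bash
python3 -m pendant '[[0,40,3,0,0,0,50],[0,40,3,0,0,0,50],[0,40,3,0,0,0,50],[5,40,3,0,0,0,50],[10,40,3,0,0,0,50],[10,40,0,0,0,0,50],[20,40,0,0,0,0,50],[20,40,0,0,0,0,50],[20,40,0,0,0,0,50],[20,40,0,0,0,0,50]]'
python3 -m pendant '[[20,40,0,0,0,0,50],[20,40,0,0,0,0,50],[20,40,0,0,0,0,50],[0,40,0,0,0,0,50],[0,0,0,0,0,0,50],[0,0,0,0,0,0,50]]'
python3 lens.py 5
python3 - <<'E'
from h import *
cv2.imwrite('pics/crop5.png',cv2.resize(cv2.imread('pics/side5.png')[220:380,270:470],None,fx=3.6,fy=3.6,interpolation=2))
q=load('side5');v,u=np.mgrid[0:400,0:640]; F=f(q); M=np.linalg.inv(q['extrinsics']); d=q['depth']
W=np.stack([(u-q['cx'])/F*d,-(v-q['cy'])/F*d,-d],-1)@M[:3,:3].T+M[:3,3]
k=(W[...,2]>.055)&(W[...,2]<.08)&(d>0)&(abs(W[...,0]-.5)<.15)&(abs(W[...,1]+.4)<.08)
print('grip',k.sum(),W[k].mean(0),W[k].min(0),W[k].max(0))
E
```

```text
clock: 12.55
eef_pos: [0.5504, -0.1354, 0.3123]
tcp_rot: [179.9, -0.0, 95.2]
force: [1.3, -1.2, 0.2]
opening: 0.539
finger_force: 0.0
clock: 13.15
eef_pos: [0.6094, 0.0237, 0.3118]
tcp_rot: [-180.0, -0.0, 95.3]
force: [1.0, -0.7, -0.7]
opening: 0.538
finger_force: 0.0
ring 1671 ((532.9013061523438, -137.17652893066406), 70.83956146240234) [ 0.0713736  -0.68761663 -0.43315637]
ring 423 ((536.2657470703125, -131.48196411132812), 69.585693359375) [-0.14248911  0.1389544   0.18724221]
grip 116 [ 0.5232742  -0.3980594   0.06663914] [ 0.51385079 -0.41412825  0.05548596] [ 0.53635002 -0.37896983  0.07352567]
```

View pics/crop5.png

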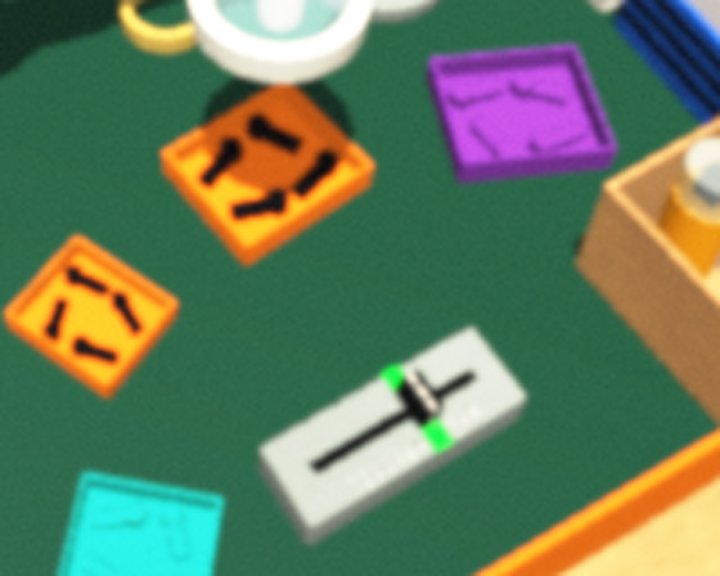

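```bash
python3 - <<'E'
from h import *
q=load('side5'); C=lambda x,y,z:P(q,270+x/3.6,220+y/3.6,z).round(4)
print('green ends',C(393,375,.041),C(438,437,.041)); print('line',C(415,378,.068),C(432,405,.068)); print('slot',C(315,467,.041),C(472,377,.041))
q0=load('side0'); print('green0',P(q0,260+340/2.7,160+468/2.7,.041))
s=load('scene5')
E
```

```text
green ends [ 0.5242 -0.3676  0.041 ] [ 0.529  -0.4242  0.041 ]
line [ 0.5283 -0.387   0.068 ] [ 0.5284 -0.4104  0.068 ]
slot [ 0.4349 -0.4053  0.041 ] [ 0.5784 -0.3947  0.041 ]
green0 [ 0.52706946 -0.39828675  0.041     ]
```

The white line is at x≈0.528 and the band's middle at 0.527. The lens is about 4 mm from the tray's centre, and the hand touches nothing.

```bash
python3 -c "
from rig import sign_off; print(sign_off())"
```

```text
the job is handed in; nothing more can be done
None
```

The job is handed in: by the last camera check, the lens stood about 4 mm from the orange tray's centre and the dimmer's white line about 2 mm from the middle of the green band, with the gripper clear of everything; the sign-off returned no verdict.

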